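# Check the paint thickness on a frame tube

## Task

Check the paint on the frame tube in the vice: take the pen-shaped gauge from its cradle and calibrate it by holding its sprung probe for about a second on the middle of the top of the bare steel reference piece (one dot), and then for as long on the coated one (two dots), gauge upright. Then hold the probe inside the white ring on the tube, gauge square to the paint there, and finish like that, still gripping the gauge and holding it in place. Press lightly every time, with the probe pushed in about half-way, and do not turn the tube or disturb the other things on the bench.

Things in the scene. Friction and masses are not known exactly. Their poses are not given: they have to be found in the camera images.
- gauge_grip (a point): Where to grip the gauge: a grey pen-shaped instrument 131 mm long, 0.13 kg. Point on its long axis, 98 mm from the resting probe tip. Body: bar 30 mm (own x) by 26 mm (own y; grip across it), from 68 mm below this point to 33 above it; below that a nose and the steel probe. Own z runs along the gauge from probe to top cap, up in the cradle; own x points away from the display.
- probe_tip (a point): The rounded end (radius 4 mm) of the steel probe at the gauge's lower end; same axes as the gauge. It moves with the probe.
- probe (a joint): How far the sprung probe is pushed into the gauge: 0 fully out, 0.008 m fully in. The spring takes 1 N at 0, 3 N half-way at 0.004, 5 N at 0.008; beyond that the gauge is rigid.
- cradle: Dark plastic cradle, fixed, foot 100 x 76 mm; origin on the bench under its socket. The gauge stands upright in the rectangular socket, with 1.5 mm clearance all round and 24 mm deep; rim 66 mm, the point gauge_grip 110 mm above the bench. Gauge and cradle have the same yaw. Lift the gauge straight up by 60 mm to clear it.
- ref_bare_crest (a point): Bare steel reference piece, fixed: a half-round steel bar of 16 mm radius, 36 mm long along own y, on a dark foot 56 x 46 x 16 mm with one white dot on its front edge. The point is the middle of the crest, 32 mm above the bench; own z is up.
- ref_coated_crest (a point): Coated reference piece, fixed: as the bare one, but painted deep red like the tube and with two white dots. The point is the middle of its crest, 32 mm above the bench; own z is up.
- spot (a point): Centre of the white ring (17 mm across) on the deep red painted tube, at the paint's surface. The tube is level, 32 mm across and 400 mm long along y, clamped in the vice, its axis 114 mm above the bench. Own y runs along the tube; own z points square out of the paint at the ring, leaning from upright towards the robot by the value of joint tube.
- tube (a joint): Turn of the tube about its level axis (rad): how far the ring leans from the top towards the robot. The tube is clamped hard and must not be turned. The vice that clamps it stands at the tube's right (-y) part; its top is 128 mm above the bench, and its T bar reaches towards the robot to x = 0.49, below 102 mm.
- lube_bottle: Green oil bottle with red spout, 42 mm across, 123 mm high, loose bystander; origin under its centre.
- grease_tub: Blue tub, 72 mm across, 62 mm high, loose bystander beyond the tube; origin under its centre.
- screwdriver_yellow: Yellow-handled screwdriver, 170 mm long along own y, lying loose near the bench's front edge; origin under its centre.
- marker: White and green paint marker, 135 mm long along own y, lying loose near the front edge; origin under its centre.
- patch_tin: Flat red tin 57 x 92 x 20 mm, loose bystander at the right; origin under its centre. Farther right a tall filing cabinet rises above the bench beyond y = -0.45, from x = 0.38 to 0.84: swing a hand that starts beside it clear of it first.
- tape_electrical: Black roll of tape, 62 mm across, 19 mm high, loose bystander beyond the tube; origin under its centre.

How it is judged:
On the way, in this order (a step that is already met when the one before it is completed fails the run):
1. the gauge is pressed upright on the crest of the bare reference piece (distance between probe_tip and ref_bare_crest below 0.008 m and value of joint probe above 0.0015 m and angle between gauge_grip's own z axis and vertical below 0.15 rad and contact force between gauge and ref_bare above 0.5 N), for 0.5 s.
2. then it is pressed upright on the crest of the coated reference piece (distance between probe_tip and ref_coated_crest below 0.008 m and value of joint probe above 0.0015 m and angle between gauge_grip's own z axis and vertical below 0.15 rad and contact force between gauge and ref_coated above 0.5 N), for 0.5 s.
At the end, for the whole second after the job is handed in: The fingers hold the gauge still with its probe tip within 8 mm of the ring's centre, its long axis within 0.15 rad of square to the paint there, and the probe pushed in 1.5 to 6.5 mm (1 to 8 N on the tube); the gauge is clear of the cradle (distance between probe_tip and spot below 0.008 m and value of joint probe between 0.0015 and 0.0065 m and angle between the z axis of gauge_grip and the z axis of spot, either way round below 0.15 rad and contact force between gauge and tube between 1 and 8 N and contact force between gauge and the fingers above 2 N and contact force between gauge and cradle below 0.1 N and linear speed of gauge below 0.02 m/s); the arm keeps its last pose, push and grip.
It fails at once if the gauge is pressed hard on the tube or a reference piece (over 15 N) (contact force between gauge and tube above 15 N or contact force between gauge and ref_bare above 15 N or contact force between gauge and ref_coated above 15 N).
It fails at once if the tube is turned in the vice (ring moved over 4 mm) (distance of spot from where it was at the start of the episode above 0.004 m).
It fails at once if another thing on the bench is shifted by over 20 mm (distance of any of lube_bottle, grease_tub, screwdriver_yellow, marker, patch_tin, tape_electrical from where it was at the start of the episode above 0.02 m).
It also fails if it takes over 58 s, if anything falls off the work surface, if the arm or the gripper's body presses on something with over 40 N, if the wrist force passes 120 N, or if a joint passes its speed limit or range.

## Robot

A 6-joint arm with a two-finger parallel gripper is mounted at the origin on a cart in front of the work surface, level with it; the furniture and walls round the work are solid. World frame = base frame: x ahead of the robot, y to its left, z up, the work surface at z = 0. Lengths are in m, angles in rad, forces in N, time in s.
With the tool pointing down it reaches from about 0.425 to 1.125 m from the base axis. Payload 14.9 kg.
Tool frame: the origin (TCP) lies midway between the tips of the shut fingers; the grasp point (between the pads) lies grip_point_offset behind it (grip_point_offset is the distance from the TCP to the grasp point, in m); x points along the fingers, y is the direction in which the jaws open and shut, and the axes are right-handed (so a half turn about x gives the same grasp; the last joint's range is limited). The gripper opens to 91 mm and grips with 3 to 60 N. Pads are 32 mm wide; open, the fingers measure 118 mm over their backs; the gripper's body (76 mm by 178 mm) begins 60 mm behind the grasp point.
Start: joints at [-1.281, 0.379, 1.734, -0, 1.028, -0.033], TCP at [0.222, -0.664, 0.214] pointing down, gripper open.
Joint ranges: [-2.77, 2.77], [-0.74, 2.19], [0, 2.66], [-1.06, 4.2], [0.31, 2.87], [-3.08, 3.08]. Speed limits (rad/s): [1.89, 1.89, 2.39, 3.14, 3.14, 3.14].

## Interface

Orientations are given as a rotation vector (axis times angle).
In Python, from cell import * gives the robot as it stands.
- The arm moves only by the shell command python3 -m crank 'ROWS' [FORCE]. ROWS is JSON, a list of rows, each a list of 7 numbers: the turn, a rotation vector about the tool's x, y, z in degrees, then the shift along the tool's x, y, z in cm, then the finger opening in cm, from 0 to 9.12. A call has 1 to 5 rows; each row shifts and turns the commanded pose from where the row before left it, along the tool's axes as they then stand; what a row does not reach is not made up. A row lasts 1/8 s, in which the tool goes at most 62.5 mm and 10.7 degrees, less where a joint would pass 70% of its speed; a pose out of reach is approached as far as the arm can. A call with a gripper value outside its range is refused whole. The fingers move at their own pace and stop on an object; FORCE is the grip in N (left out, the last holds). Time passes only in rows, so rows that do not move let the fingers close. It gives the time, the measured TCP pose, the force and the opening at its end, in the units of the state.
- observe(): the state, without advancing time (a new reading comes with each control period).
- grab_frame(name): name is "side" or "top"; returns a dict with "image" (420x560x3 uint8, red, green, blue), "depth" (420x560 float32, m along the optical axis (not along the pixel's ray), 0 where there is no reading), "fx", "fy", "cx", "cy" (pixels), "cam_to_world" (4x4, takes a point from camera to world coordinates). Camera axes: x right, y up, looking along -z (the intrinsics and any distortion apply to the point x, -y, -z); pixel columns grow to the right and rows downward; lengths in m; the calibration is good to about 2 mm. A picture is of the moment at which its call begins.
- finish_job(): hands the job in, once; it reports no verdict.
Trained networks look in the newest picture that a camera, given by its name, has taken for a name from the list of things; names that differ only in an ending like _2 or _b are one class to them, and where a whole thing is asked for, a point or a joint stands for the part that bears it (a point fixed in the world has none). Each returns a list of dicts, best first, with "score" (0 to 1); they miss things now and then, are a little off and sometimes report something else, mostly with a low value. They report only what shows in the picture. A call takes as long as a camera call.
- find_in(query, camera): "point" ([column, row] as shares, 0 to 1, of the picture: columns of its width, rows of its height, amid what is visible of it).
The state is a dict: "t": time; "joint_positions": joint angles; "qd": joint speeds; "effort": joint torques, N m; "tool_pos": TCP position; "eef_rot": TCP orientation; "wrist_force": force on the tool from outside, world axes, zero at the start; "torque": the same for the moment, N m; "finger_gap": finger opening in m.
Only numpy, scipy, OpenCV 4.12 (cv2) and the standard library are available. Lean on these libraries where they do the work, as an engineer would, in place of code of your own. Each camera call takes 0.05 s, during which the arm holds its last target.

## Working session

There is one attempt and no reset: what is moved stays moved. The work goes in short steps, Python scripts to look and compute and a shell command to move; the robot and the scene stay as the last step left them, time stands still between calls to the robot, and variables do not carry over. Pictures are saved under pics/ and viewed, and the job is handed in when it is done.

```bash
ls; mkdir -p pics
python3 - <<'E'
from cell import *
import cv2,numpy as np
s=observe();print(s)
for n in("side","top"):
    f=grab_frame(n);cv2.imwrite(f"pics/{n}0.png",f["image"][:,:,::-1]);print(n,f["fx"],f["fy"],f["cx"],f["cy"],f["cam_to_world"],[k for k in f])
    for q in["gauge_grip","probe_tip","cradle","ref_bare_crest","ref_coated_crest","spot","tube","lube_bottle"]:
        print(q,[(np.round(np.array(d["point"])*[560,420],1).tolist(),round(d["score"],2)) for d in find_in(q,n)][:3])
try: print(grip_point_offset)
except Exception as e: print(e)
E
```

```text
pics
{'t': 0.0, 'joint_positions': array([-1.28129934e+00,  3.79389284e-01,  1.73473633e+00,  1.10035616e-05,
        1.02847347e+00, -3.32890116e-02]), 'qd': array([ 5.75424871e-04, -3.56321124e-04,  5.80599082e-05, -4.78251475e-04,
        2.44553399e-03,  1.63649965e-03]), 'effort': array([-5.04938682e-03, -7.63731480e+01, -4.34371912e+01,  6.48937910e-02,
        4.23682365e-02, -1.04240316e-04]), 'tool_pos': array([ 0.22194801, -0.66350078,  0.21332374]), 'eef_rot': array([ 2.04717687,  0.3343496 , -2.04742418]), 'wrist_force': array([ 0.06327803, -0.00388367, -0.41947302]), 'torque': array([ 0.02184757, -0.00468338, -0.02519165]), 'finger_gap': 0.09121832987536999}
side 544.5894383916749 544.5894383916749 273.17226427120255 206.58900364181173 [[-0.97951432  0.10547594 -0.1715416   0.27662044]
 [-0.20132861 -0.49474518  0.84539576  1.30109017]
 [ 0.00429953  0.86261349  0.50584532  0.84676486]
 [ 0.          0.          0.          1.        ]] ['image', 'depth', 'fx', 'fy', 'cx', 'cy', 'cam_to_world']
gauge_grip [([280.7, 234.0], 0.75)]
probe_tip []
cradle [([283.8, 254.4], 0.87)]
ref_bare_crest [([302.8, 221.6], 0.49)]
ref_coated_crest [([312.1, 199.7], 0.52)]
spot [([250.7, 186.5], 0.81)]
tube [([245.8, 187.8], 0.96)]
lube_bottle []
top 471.93046143062134 471.93046143062134 272.8128664528622 208.57120112946987 [[-0.02150688  0.98653826 -0.16211017  0.33562829]
 [-0.99965043 -0.02371376 -0.01169063  0.06668286]
 [-0.0153775   0.16180207  0.98670341  1.20347985]
 [ 0.          0.          0.          1.        ]] ['image', 'depth', 'fx', 'fy', 'cx', 'cy', 'cam_to_world']
gauge_grip [([230.1, 224.2], 0.56), ([321.9, 144.1], 0.19)]
probe_tip []
cradle [([232.1, 234.5], 0.73), ([228.3, 225.3], 0.31)]
ref_bare_crest [([314.2, 235.8], 0.84)]
ref_coated_crest []
spot [([322.8, 164.5], 0.65), ([284.1, 147.7], 0.3)]
tube [([327.2, 167.1], 0.91)]
lube_bottle [([159.2, 193.1], 0.71)]
0.0188
```

View pics/side0.png

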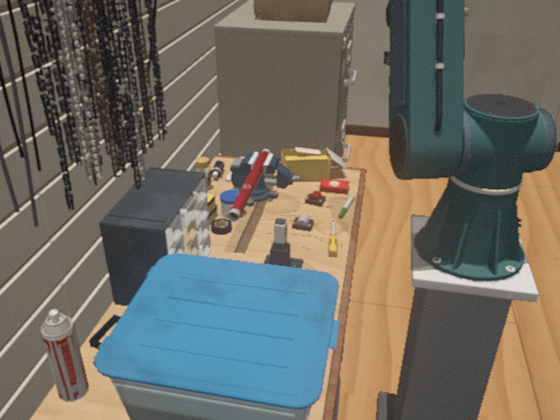

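View pics/top0.png

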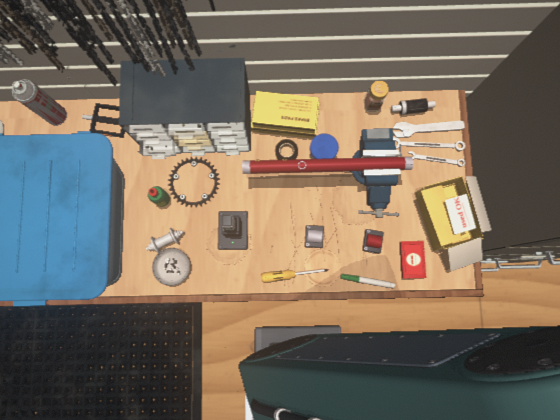

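The top view shows the cradle with the gauge at about (232,230), the bare piece at (314,236), the coated one at (373,241), and the ring at about (302,165). I'll enlarge and measure.

```bash
cat > h.py <<'E'
from cell import *
import cv2,numpy as np
from scipy.spatial.transform import Rotation as R
def cloud(f):
    d=f["depth"];v,u=np.mgrid[:d.shape[0],:d.shape[1]]
    p=np.stack([(u-f["cx"])/f["fx"]*d,-(v-f["cy"])/f["fy"]*d,-d],-1)
    T=f["cam_to_world"];w=p@T[:3,:3].T+T[:3,3];w[d==0]=np.nan;return w
def ray(f,u,v,z):
    T=f["cam_to_world"];r=T[:3,:3]@np.array([(u-f["cx"])/f["fx"],-(v-f["cy"])/f["fy"],-1]);o=T[:3,3]
    return o+r*(z-o[2])/r[2]
E
python3 - <<'E'
from h import *
f=grab_frame("top");w=cloud(f);np.save("top_w.npy",w);cv2.imwrite("pics/top_full.png",f["image"][:,:,::-1])
import pickle;pickle.dump(f,open("top.pkl","wb"))
im=f["image"][:,:,::-1]
a=cv2.resize(im[205:260,210:260],None,fx=8,fy=8,interpolation=cv2.INTER_NEAREST)
b=cv2.resize(im[215:260,295:335],None,fx=8,fy=8,interpolation=cv2.INTER_NEAREST)
cv2.imwrite("pics/a.png",a)
c=cv2.resize(im[140:260,285:400],None,fx=5,fy=5,interpolation=cv2.INTER_CUBIC);cv2.imwrite("pics/c.png",c)
for (u,v) in [(232,228),(232,216),(230,222),(314,236),(373,241),(302,165)]:
    print(u,v,w[v,u].round(4))
s=grab_frame("side");pickle.dump(s,open("side.pkl","wb"));im=s["image"][:,:,::-1]
cv2.imwrite("pics/d.png",cv2.resize(im[140:280,200:360],None,fx=5,fy=4.2,interpolation=cv2.INTER_CUBIC))
E
```

```text
232 228 [0.4719 0.1762 0.1074]
232 216 [0.497  0.1737 0.1298]
230 222 [0.4817 0.1774 0.14  ]
314 236 [ 0.4568 -0.0207  0.029 ]
373 241 [ 0.4407 -0.1663  0.0311]
302 165 [0.6145 0.0087 0.1265]
```

View pics/a.png

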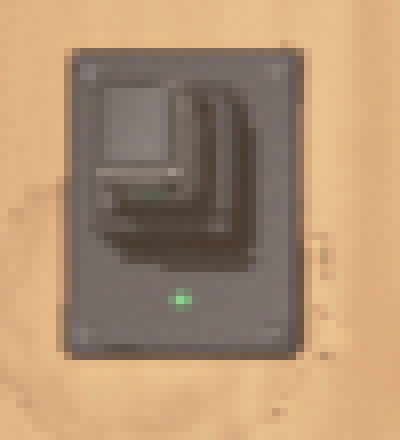

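View pics/c.png

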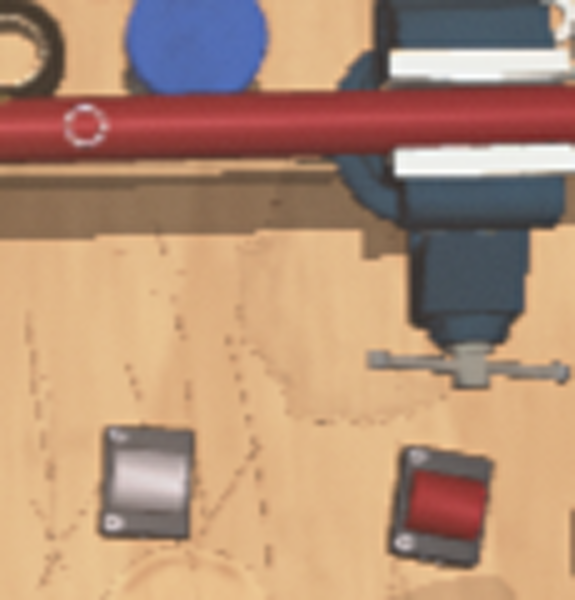

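View pics/d.png

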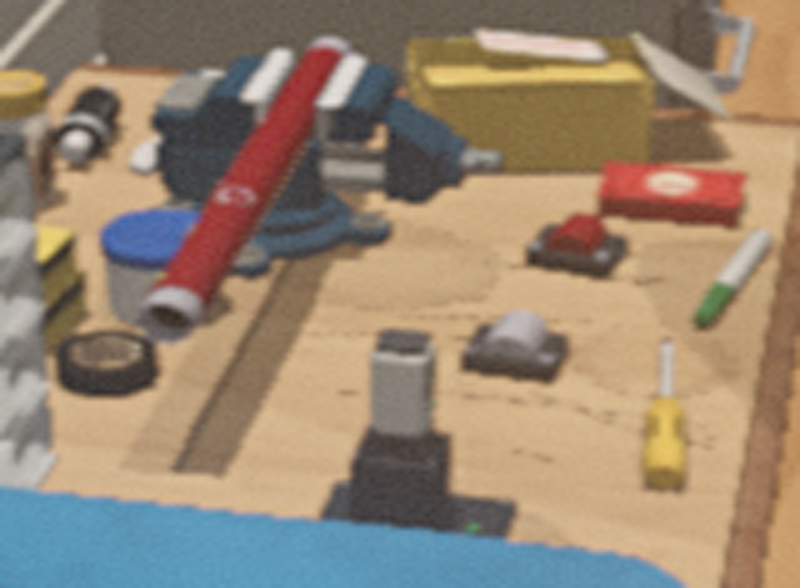

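Run:
```python
from h import *
import pickle
from scipy.optimize import least_squares
for cam in("top","side"):
    f=pickle.load(open(cam+".pkl","rb"));w=cloud(f);im=f["image"].astype(int);hsv=cv2.cvtColor(f["image"],cv2.COLOR_RGB2HSV)
    x,y,z=w[...,0],w[...,1],w[...,2]
    print(cam,"bench z",np.nanmedian(z[(abs(x-.5)<.03)&(abs(y+.08)<.02)]))
    # tube
    m=(abs(y-0.03)<.11)&(abs(x-.62)<.05)&(z>.1)&(z<.14)
    P=w[m]
    def res(p): # axis x=p0+p1*y
        c=p[0]+p[1]*(P[:,1]); zz=p[2]
        return np.hypot((P[:,0]-c)/np.sqrt(1+p[1]**2),P[:,2]-zz)-.016
    s=least_squares(res,[.625,0,.114],loss="soft_l1",f_scale=.002)
    print("tube",m.sum(),s.x.round(4),np.sqrt(np.mean(s.fun**2)).round(4), "y range", w[(abs(x-.62)<.02)&(z>.115)&(z<.14)][:,1].min())
    # ring: whitish pixels on tube
    mr=m&(hsv[...,1]<120)&(abs(y-.01)<.03)
    v,u=np.where(mr);print("ring px",len(u),u.mean() if len(u) else 0,v.mean() if len(u) else 0, w[mr].mean(0).round(4), w[mr].min(0).round(4),w[mr].max(0).round(4))
    # refs
    for n,(a,b) in dict(bare=(.457,-.021),coat=(.441,-.166)).items():
        m2=(abs(x-a)<.04)&(abs(y-b)<.04)&(z>.020)
        Q=w[m2];m3=(abs(x-a)<.05)&(abs(y-b)<.05)&(z>.009);
        r=cv2.minAreaRect(Q[:,:2].astype(np.float32)*1000); r3=cv2.minAreaRect(w[m3][:,:2].astype(np.float32)*1000)
        print(n,m2.sum(),Q.mean(0).round(4),Q[:,2].max().round(4),r,r3)
    m4=(abs(x-.48)<.05)&(abs(y-.176)<.05)
    for lo,hi in((.125,.2),(.08,.12),(.05,.075),(.005,.02)):
        q=w[m4&(z>lo)&(z<hi)]
        if len(q): print("gauge",lo,len(q),q.mean(0).round(4),cv2.minAreaRect(q[:,:2].astype(np.float32)*1000))
```

```text
top bench z -0.0006434414584782777
tube 1265 [0.6172 0.0035 0.1131] 0.0017 y range -0.4555140525180687
ring px 59 300.7118644067797 166.3728813559322 [0.6119 0.0118 0.124 ] [ 0.6002 -0.0007  0.109 ] [0.6324 0.0362 0.1329]
bare 182 [ 0.4583 -0.0204  0.0279] 0.0354 ((460.48553466796875, -20.156543731689453), (37.24821472167969, 46.0029411315918), 87.3094711303711) ((458.3963928222656, -21.457347869873047), (45.576759338378906, 55.76740646362305), 86.87435913085938)
coat 179 [ 0.443  -0.1677  0.028 ] 0.0366 ((442.2444152832031, -166.61102294921875), (39.5517578125, 46.696292877197266), 73.0916519165039) ((443.4251403808594, -168.81832885742188), (46.3995475769043, 55.98561096191406), 78.55696105957031)
gauge 0.125 143 [0.4841 0.1845 0.1395] ((484.2682800292969, 186.21136474609375), (28.838621139526367, 25.805374145507812), 0.31623774766921997)
gauge 0.08 47 [0.4796 0.1775 0.0956] ((480.1944885253906, 179.2242431640625), (18.077749252319336, 35.614051818847656), 47.87407684326172)
gauge 0.05 129 [0.4774 0.1797 0.0634] ((485.18646240234375, 185.37892150878906), (40.2156982421875, 44.47383
[... 752 characters left out ...]
5668029785156), 12.074992179870605) ((441.00103759765625, -167.24290466308594), (53.21770095825195, 55.02313995361328), 78.33106231689453)
gauge 0.125 136 [0.4829 0.1923 0.1372] ((483.8962707519531, 187.55203247070312), (32.10355758666992, 28.40036392211914), 11.430612564086914)
gauge 0.08 174 [0.4829 0.1966 0.0998] ((481.17681884765625, 193.9041748046875), (34.72797393798828, 19.175357818603516), 23.568492889404297)
gauge 0.05 217 [0.482  0.1982 0.0629] ((484.2712097167969, 187.88357543945312), (47.27676773071289, 45.830963134765625), 89.07498168945312)
gauge 0.005 172 [0.4669 0.1725 0.0113] ((479.3536376953125, 175.0470428466797), (55.426109313964844, 97.91663360595703), 87.89795684814453)
```

Run:
```python
from h import *
import pickle
def cyl(f,u,v,xa,za=.114,r=.016):
    T=f["cam_to_world"];d=T[:3,:3]@np.array([(u-f["cx"])/f["fx"],-(v-f["cy"])/f["fy"],-1]);o=T[:3,3]
    a=d[0]**2+d[2]**2;ox,oz=o[0]-xa,o[2]-za;b=ox*d[0]+oz*d[2];c=ox**2+oz**2-r*r
    t=(-b-np.sqrt(max(b*b-a*c,0)))/a;p=o+t*d;return p,np.arctan2(-(p[0]-xa),p[2]-za)
for cam,(u0,v0),h in(("top",(301.8,164.6),6),("side",(247,185.7),6)):
    f=pickle.load(open(cam+".pkl","rb"));im=f["image"].astype(float)
    g=np.minimum(im[...,1],im[...,2])
    sub=g[int(v0)-h-1:int(v0)+h+2,int(u0)-h-1:int(u0)+h+2];print(sub.astype(int))
    for xa in(.615,.6167,.618):
        p,a=cyl(f,u0,v0,xa);print(cam,xa,p.round(4),round(a,3))
```

```text
[[ 50  47  72 119 132 132 131 131 132 134 135 137 142 140 138]
 [ 46  60 108 128 130 131 129 129 130 133 133 135 138 138 137]
 [ 48  55  72  79  78  77  75  71  67  68  69  71  73  74  74]
 [ 55  53  56  55  55  54  66  80  82  66  54  52  54  52  53]
 [ 57  58  56  54  55  72 126 178 190 140  82  60  55  56  54]
 [ 57  57  57  60 101 127 103  98 101 104 129  99  63  56  61]
 [ 66  67  65  84 163 134  79  65  67  74 108 111  85  68  66]
 [ 78  77  78  88 116  99  77  77  76  76  90 135 112  82  80]
 [ 86  85  84  89 110  94  79  78  79  77  86 162 132  83  77]
 [ 71  69  69  77 129 108  71  62  63  66  94 106  82  66  65]
 [ 59  60  57  65 110 121 100  79  72  92 164 128  68  56  57]
 [ 56  53  52  54  67 108 169 158 141 138 117  78  55  52  54]
 [ 53  52  53  52  54  63  89  83  75  78  62  53  51  51  51]
 [ 50  53  49  49  48  49  51  47  47  47  48  47  49  49  49]
 [ 47  48  47  47  46  44  46  47  47  49  47  49  48  45  48]]
top 0.615 [0.6146 0.0094 0.13  ] 0.028
top 0.6167 [0.6146 0.0094 0.1299] 0.132
top 0.618 [0.6146 0.0094 0.1296] 0.211
[[ 69  68  75  65  68  69  68  61  6
[... 329 characters left out ...]
 55  58  45]
 [ 66  70  66  75  86  92  90  90  82  82  59  48  52  48  53]
 [ 67  69  73  94 124 121  90  94 121 119  83  47  44  44  51]
 [ 66  71  76 117 144 112  76  79  91 111 105  62  45  41  62]
 [ 65  62  78 106 137 133  95  86  78 105 113  71  47  50  60]
 [ 75  66  58  76  92  92  73  81  82  88  80  61  43  56  63]
 [ 76  63  58  54  56  56  59  61  68  57  54  45  55  70  80]
 [ 82  69  57  50  59  59  57  51  49  55  46  48  56  80  80]
 [ 69  53  62  59  57  59  49  57  53  51  42  53  78  89  86]
 [ 67  55  53  65  62  54  56  56  52  50  49  66  85  89  94]]
side 0.615 [0.6141 0.0058 0.13  ] 0.058
side 0.6167 [0.6142 0.0055 0.1298] 0.16
side 0.618 [0.6143 0.005  0.1296] 0.236
```

Run:
```python
from h import *
import pickle
from scipy.optimize import least_squares
f=pickle.load(open("top.pkl","rb"));im=f["image"].astype(int)
for u in (285,292,296,310,316,322): print(u,[tuple(im[v,u]) for v in range(156,176)] if u in(292,316) else '')
s=pickle.load(open("side.pkl","rb"))
def edges(f,u0s,v0,ax):
    im=f["image"].astype(float); sat=(im[...,1]/(im[...,0]+1)) # G/R
    out=[]
    for u in u0s:
        p=sat[v0-14:v0+15,u] if ax==0 else sat[u,v0-18:v0+19]
        ins=np.median(p[len(p)//2-2:len(p)//2+3]);c=len(p)//2
        th=(ins+0.62)/2
        a=c
        while p[a]<th:a-=1
        b=c
        while p[b]<th:b+=1
        lo=a+(p[a]-th)/(p[a]-p[a+1]); hi=b-(p[b]-th)/(p[b]-p[b-1])
        off=v0-(14 if ax==0 else 18)
        out.append((u,off+lo,off+hi))
    return np.array(out)
e=edges(f,[280,284,288,292,294,310,314,322,330],165,0);print(e.round(2),(e[:,1:].mean(1)).round(2))
def cyl(f,u,v,xa,za,r=.016):
    T=f["cam_to_world"];d=T[:3,:3]@np.array([(u-f["cx"])/f["fx"],-(v-f["cy"])/f["fy"],-1]);d/=np.linalg.norm(d);o=T[:3,3]
    return o,d
def sdist(f,u,v,xa,za):
    o,d=cyl(f,u,v,0,0);dx,dz=d[0],d[2];n=np.hypot(dx,dz)
    return ((o[0]-xa)*dz-(o[2]-za)*dx)/n, np.arctan2(-(-dx),-dz) # signed dist of ray from axis
for r in e:
    print(r[0],[sdist(f,r[0],v,.6167,.114)[0].round(4) for v in r[1:]])
print("ring",sdist(f,301.7,164.7,.6167,.114))
```

```text
285 
292 [(np.int64(73), np.int64(61), np.int64(50)), (np.int64(73), np.int64(61), np.int64(50)), (np.int64(76), np.int64(61), np.int64(51)), (np.int64(102), np.int64(57), np.int64(48)), (np.int64(138), np.int64(60), np.int64(53)), (np.int64(150), np.int64(62), np.int64(56)), (np.int64(156), np.int64(63), np.int64(59)), (np.int64(169), np.int64(68), np.int64(65)), (np.int64(186), np.int64(79), np.int64(77)), (np.int64(195), np.int64(86), np.int64(86)), (np.int64(173), np.int64(72), np.int64(70)), (np.int64(155), np.int64(64), np.int64(60)), (np.int64(145), np.int64(62), np.int64(56)), (np.int64(135), np.int64(61), np.int64(54)), (np.int64(122), np.int64(57), np.int64(51)), (np.int64(106), np.int64(54), np.int64(47)), (np.int64(118), np.int64(79), np.int64(63)), (np.int64(193), np.int64(150), np.int64(111)), (np.int64(197), np.int64(153), np.int64(114)), (np.int64(128), np.int64(101), np.int64(77))]
296 
310 
316 [(np.int64(82), np.int64(105), np.int64(171)), (np.int64(77), np.int64(98), np.int64(158)), (np.int64(79), np.int64(75), np.int64(109)), (np.int64(130), np.int64(62), np.int6
[... 823 characters left out ...]
.3  171.08]
 [294.   159.24 171.16]
 [310.   159.23 170.58]
 [314.   158.83 170.36]
 [322.   158.86 170.33]
 [330.   158.82 170.25]] [165.4  165.89 165.38 165.19 165.2  164.9  164.59 164.59 164.53]
280.0 [np.float64(-0.0149), np.float64(0.0123)]
284.0 [np.float64(-0.0124), np.float64(0.0125)]
288.0 [np.float64(-0.0146), np.float64(0.0128)]
292.0 [np.float64(-0.015), np.float64(0.0128)]
294.0 [np.float64(-0.015), np.float64(0.0131)]
310.0 [np.float64(-0.0141), np.float64(0.0127)]
314.0 [np.float64(-0.0148), np.float64(0.0124)]
322.0 [np.float64(-0.0143), np.float64(0.0128)]
330.0 [np.float64(-0.0139), np.float64(0.0131)]
ring (np.float64(-0.0017178092923032628), np.float64(0.254008396796381))
```

```bash
cat >> h.py <<'E'
def to(pos,lean=0.0,yaw=0.0,n=None):
    "target: tool x down leaning so that the hand tips to robot by lean; jaw y along world -y/+y whichever nearer"
    s=observe();Rc=R.from_rotvec(s["eef_rot"]).as_matrix()
    best=None
    for sg in(1,-1):
        Y=np.array([0,sg,0.]);X=np.array([np.sin(lean),0,-np.cos(lean)])
        Rt=R.from_euler('z',yaw).as_matrix()@np.stack([X,Y,np.cross(X,Y)],1)
        rv=R.from_matrix(Rc.T@Rt).as_rotvec(degrees=True)
        if best is None or np.linalg.norm(rv)<np.linalg.norm(best[0]):best=(rv,Rt)
    d=np.array(pos)-s["tool_pos"]
    print("t",s["t"],"tcp",s["tool_pos"].round(4),"gap",round(s["finger_gap"],4),"F",s["wrist_force"].round(2))
    print("turn deg",best[0].round(2),"shift cm in current axes",(Rc.T@d*100).round(2),"in target axes",(best[1].T@d*100).round(2))
    print("toolaxes x",Rc[:,0].round(3),"y",Rc[:,1].round(3),"z",Rc[:,2].round(3))
E
python3 -c "
from h import *
to((.26,-.40,.30));to((.4843,.1865,.30))"
```

```text
t 1.0 tcp [ 0.222  -0.6639  0.2139] gap 0.0912 F [-0.41  0.4  -0.79]
turn deg [18.5  0.   0. ] shift cm in current axes [ -8.61 -23.82 -11.97] in target axes [ -8.61 -26.39  -3.8 ]
toolaxes x [-0.  0. -1.] y [ 0.317 -0.948 -0.   ] z [-0.948 -0.317  0.   ]
t 1.0 tcp [ 0.222  -0.6639  0.2139] gap 0.0912 F [-0.41  0.4  -0.79]
turn deg [18.5  0.   0. ] shift cm in current axes [ -8.61 -72.32 -51.85] in target axes [ -8.61 -85.04 -26.23]
toolaxes x [-0.  0. -1.] y [ 0.317 -0.948 -0.   ] z [-0.948 -0.317  0.   ]
```

```bash
python3 -m crank '[[9.25,0,0,-4.3,0,0,9.1],[9.25,0,0,-4.3,0,0,9.1],[0,0,0,0,-5,-0.8,9.1],[0,0,0,0,-5.5,-0.8,9.1],[0,0,0,0,-5.5,-0.8,9.1]]' 10; python3 -c "
from h import *
to((.27,-.40,.30));to((.4843,.1865,.30))"
```

```text
t: 1.62
tool_pos: [0.2461, -0.5022, 0.2999]
eef_rot: [-2.221, 0.001, 2.221]
wrist_force: [-0.2, -0.1, 0.7]
finger_gap: 0.0909
t 1.625 tcp [ 0.2461 -0.5022  0.2999] gap 0.0909 F [-0.22 -0.13  0.7 ]
turn deg [-0.03 -0.01 -0.01] shift cm in current axes [-1.000e-02 -1.022e+01 -2.390e+00] in target axes [-1.000e-02 -1.022e+01 -2.390e+00]
toolaxes x [ 0. -0. -1.] y [-0. -1.  0.] z [-1.  0. -0.]
t 1.625 tcp [ 0.2461 -0.5022  0.2999] gap 0.0909 F [-0.22 -0.13  0.7 ]
turn deg [-0.03 -0.01 -0.01] shift cm in current axes [-1.000e-02 -6.888e+01 -2.379e+01] in target axes [-1.000e-02 -6.887e+01 -2.382e+01]
toolaxes x [ 0. -0. -1.] y [-0. -1.  0.] z [-1.  0. -0.]
```

```bash
python3 -m crank '[[0,0,0,0,-5.2,-1.2,9.1],[0,0,0,0,-5,-1.2,9.1],[0,0,0,0,-4,-4,9.1],[0,0,0,0,-4,-4,9.1],[0,0,0,0,-4,-4,9.1]]' && python3 -m crank '[[0,0,0,0,-4.5,-3,9.1],[0,0,0,0,-4.5,-3,9.1],[0,0,0,0,-5,-2,9.1],[0,0,0,0,-5,-1,9.1],[0,0,0,0,-5,0,9.1]]' && python3 -c "
from h import *
to((.4843,.1865,.30))"
```

```text
t: 2.25
tool_pos: [0.3911, -0.2805, 0.3004]
eef_rot: [2.222, -0.001, -2.22]
wrist_force: [0.3, -0.6, -0.6]
finger_gap: 0.0908
t: 2.88
tool_pos: [0.4805, -0.0402, 0.3001]
eef_rot: [2.222, 0.0, -2.221]
wrist_force: [-0.3, -0.3, 0.6]
finger_gap: 0.0911
t 2.875 tcp [ 0.4805 -0.0402  0.3001] gap 0.0911 F [-0.27 -0.29  0.58]
turn deg [ 0.01 -0.02 -0.  ] shift cm in current axes [ 1.000e-02 -2.267e+01 -3.900e-01] in target axes [ 1.000e-02 -2.267e+01 -3.800e-01]
toolaxes x [ 0. -0. -1.] y [ 0. -1.  0.] z [-1. -0. -0.]
```

```bash
python3 -m crank '[[0,0,0,0,-5.5,-0.4,9.1],[0,0,0,0,-5.5,0,9.1],[0,0,0,0,-5.5,0,9.1],[0,0,0,0,-5.5,0,9.1],[0,0,0,0,-0.65,0,9.1]]' && python3 -c "
from h import *
f=grab_frame('top');cv2.imwrite('pics/t1.png',f['image'][:,:,::-1]);f=grab_frame('side');cv2.imwrite('pics/s1.png',f['image'][:,:,::-1])
to((.4843,.1865,.0912))"
```

```text
t: 3.5
tool_pos: [0.4838, 0.1872, 0.3]
eef_rot: [2.22, 0.004, -2.22]
wrist_force: [-0.1, -0.8, 0.4]
finger_gap: 0.0912
t 3.6 tcp [0.484  0.1851 0.2999] gap 0.0914 F [-0.24  0.11 -0.07]
turn deg [ 0.09  0.01 -0.01] shift cm in current axes [20.87 -0.14 -0.04] in target axes [20.87 -0.14 -0.03]
toolaxes x [-0. -0. -1.] y [ 0.002 -1.     0.   ] z [-1.    -0.002  0.   ]
```

View pics/s1.png

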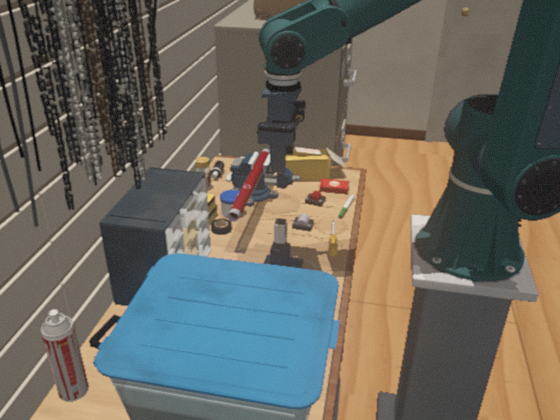

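The side view shows the hand above the gauge (columns 265–300, gauge at 281,232), lined up and clear of everything.

```bash
python3 -m crank '[[0,0,0,5.5,-0.1,0,9.1],[0,0,0,5,0,0,9.1],[0,0,0,4,0,0,9.1],[0,0,0,3.5,0,0,9.1],[0,0,0,2.87,0,0,9.1]]' && python3 -m crank '[[0,0,0,0,0,0,9.1],[0,0,0,0,0,0,4],[0,0,0,0,0,0,4]]' && python3 -c "
from h import *
to((.4843,.1865,.0912))"
```

```text
t: 4.22
tool_pos: [0.484, 0.184, 0.09]
eef_rot: [-2.22, 0.002, 2.221]
wrist_force: [0.2, -0.9, 0.5]
finger_gap: 0.0913
t: 4.6
tool_pos: [0.485, 0.1856, 0.0926]
eef_rot: [-2.223, -0.0, 2.219]
wrist_force: [0.3, 1.3, -0.5]
finger_gap: 0.0739
t 4.6 tcp [0.485  0.1856 0.0926] gap 0.0739 F [ 0.33  1.34 -0.49]
turn deg [-0.03 -0.11  0.04] shift cm in current axes [ 0.14 -0.09  0.07] in target axes [ 0.14 -0.09  0.07]
toolaxes x [ 0.002  0.001 -1.   ] y [-0.    -1.    -0.001] z [-1.     0.    -0.002]
```

```bash
python3 -m crank '[[0,0,0,0,0,0,3],[0,0,0,0,0,0,3],[0,0,0,0,0,0,3],[0,0,0,0,0,0,2],[0,0,0,0,0,0,0.5]]' 15 && python3 -m crank '[[0,0,0,0,0,0,0.5],[0,0,0,0,0,0,0.5]]' 30 && python3 -c "
from h import *
f=grab_frame('side');cv2.imwrite('pics/s2.png',cv2.resize(f['image'][160:300,200:360,::-1],None,fx=5,fy=4.2))
for i in range(4):
  to((.4843,.1865,.0912));grab_frame('side')
print(observe()['torque'])"
```

```text
t: 5.22
tool_pos: [0.4841, 0.1856, 0.0912]
eef_rot: [2.221, -0.0, -2.222]
wrist_force: [0.1, -1.2, 0.6]
finger_gap: 0.0262
t: 5.48
tool_pos: [0.4841, 0.1856, 0.0912]
eef_rot: [-2.221, 0.0, 2.222]
wrist_force: [0.0, -0.7, 0.7]
finger_gap: 0.0258
t 5.525 tcp [0.4841 0.1856 0.0912] gap 0.0259 F [-1.02 -0.31 -0.04]
turn deg [-0.    0.01 -0.  ] shift cm in current axes [ 0.   -0.09 -0.02] in target axes [ 0.   -0.09 -0.02]
toolaxes x [-0. -0. -1.] y [-0. -1.  0.] z [-1.  0.  0.]
t 5.575 tcp [0.4841 0.1856 0.0912] gap 0.0262 F [ 0.51 -0.46 -0.15]
turn deg [-0.  0. -0.] shift cm in current axes [ 0.   -0.09 -0.02] in target axes [ 0.   -0.09 -0.02]
toolaxes x [-0. -0. -1.] y [-0. -1.  0.] z [-1.  0.  0.]
t 5.625 tcp [0.4841 0.1856 0.0912] gap 0.0257 F [-0.23  0.49  0.03]
turn deg [-0.01 -0.    0.  ] shift cm in current axes [ 0.   -0.09 -0.02] in target axes [ 0.   -0.09 -0.02]
toolaxes x [ 0.  0. -1.] y [-0. -1. -0.] z [-1.  0. -0.]
t 5.675 tcp [0.4841 0.1856 0.0912] gap 0.0258 F [-0.36 -0.25 -0.26]
turn deg [-0.01  0.    0.  ] shift cm in current axes [ 0.   -0.09 -0.02] in target axes [ 0.   -0.09 -0.02]
toolaxes x [-0.  0. -1.] y [-0. -1. -0.] z [-1.  0.  0.]
[ 0.01116805  0.05347694 -0.0004531 ]
```

View pics/s2.png

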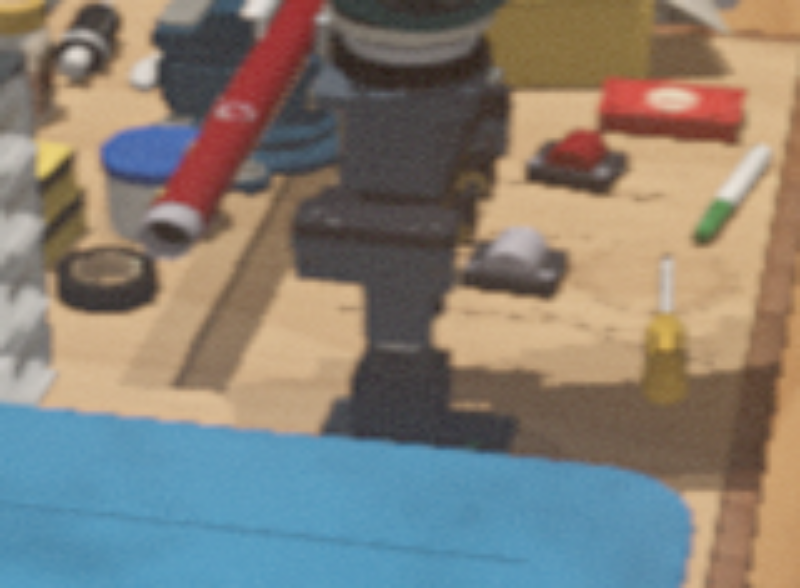

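```bash
python3 -m crank '[[0,0,0,-1,0,0,0.5],[0,0,0,-2,0,0,0.5],[0,0,0,-3,0,0,0.5],[0,0,0,-3,0,0,0.5],[0,0,0,-3,0,0,0.5]]' && python3 -m crank '[[0,0,0,0,3,0.6,0.5],[0,0,0,0,4.5,0.6,0.5],[0,0,0,0,4.5,0.6,0.5],[0,0,0,0,4.5,0.5,0.5],[0,0,0,0,3,0.3,0.5]]' && python3 -m crank '[[0,0,0,0,1,0,0.5],[0,0,0,0,0,0,0.5]]' && python3 -c "
from h import *
import pickle
f=grab_frame('top');pickle.dump(f,open('t3.pkl','wb'));cv2.imwrite('pics/t3.png',f['image'][:,:,::-1]);f=grab_frame('side');pickle.dump(f,open('s3.pkl','wb'));cv2.imwrite('pics/s3.png',cv2.resize(f['image'][120:260,220:380,::-1],None,fx=5,fy=4.2))
to((.458,-.02,.125));print(observe()['torque'])"
```

```text
t: 6.35
tool_pos: [0.484, 0.1855, 0.2128]
eef_rot: [-2.222, 0.0, 2.221]
wrist_force: [1.2, 0.2, -2.8]
finger_gap: 0.026
t: 6.98
tool_pos: [0.4577, -0.011, 0.2119]
eef_rot: [-2.222, 0.001, 2.22]
wrist_force: [0.8, 1.1, -2.3]
finger_gap: 0.026
t: 7.22
tool_pos: [0.4582, -0.0194, 0.2115]
eef_rot: [-2.221, 0.001, 2.221]
wrist_force: [0.5, -0.0, -1.6]
finger_gap: 0.0259
t 7.325 tcp [ 0.4582 -0.0187  0.2113] gap 0.0257 F [ 0.46 -0.06 -1.27]
turn deg [ 0.02 -0.    0.01] shift cm in current axes [8.63 0.13 0.02] in target axes [8.63 0.13 0.02]
toolaxes x [ 0.  0. -1.] y [ 0. -1. -0.] z [-1. -0. -0.]
[0.05428396 0.03068659 0.01370385]
```

View pics/s3.png

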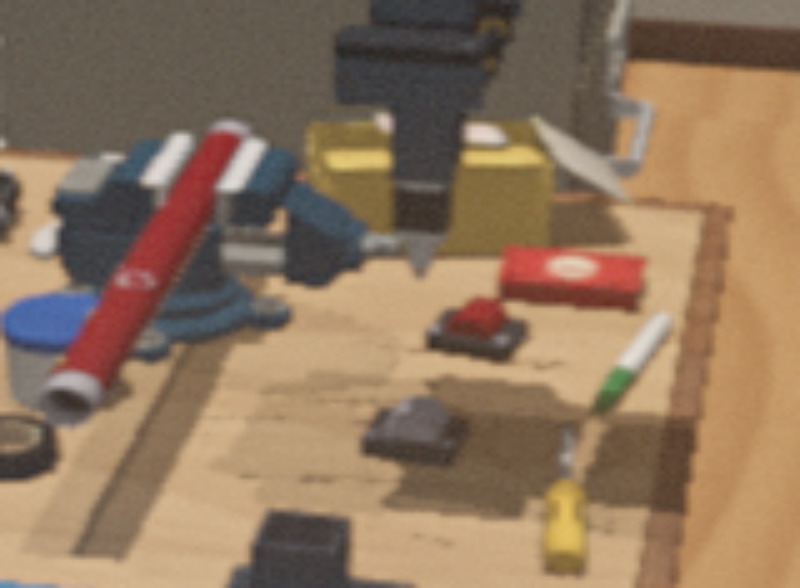

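The picture shows the gauge upright in the fingers, its tip at crop (420,275), straight above the bare piece (417,415). I'll check the tip position by ray.

```bash
python3 -c "
from h import *
import pickle
f=pickle.load(open('s3.pkl','rb'));print(ray(f,304-.4,185.4,.132), ray(f,303,217.2,.032))
"; python3 -m crank '[[0,0,0,4,0.1,0,0.5],[0,0,0,3,0,0,0.5],[0,0,0,1.3,0,0,0.5],[0,0,0,0.3,0,0,0.5],[0,0,0,0,0,0,0.5]]' && python3 -c "
from h import *
to((.458,-.02,.1072))"
```

```text
[ 0.45971296 -0.02518578  0.132     ] [ 0.45728113 -0.01955702  0.032     ]
t: 7.95
tool_pos: [0.4587, -0.0202, 0.126]
eef_rot: [2.222, 0.0, -2.22]
wrist_force: [-0.6, 0.3, -1.2]
finger_gap: 0.0259
t 7.95 tcp [ 0.4587 -0.0202  0.126 ] gap 0.0259 F [-0.59  0.33 -1.24]
turn deg [ 0.01 -0.05 -0.  ] shift cm in current axes [ 1.88 -0.02  0.07] in target axes [ 1.88 -0.02  0.07]
toolaxes x [ 0.001 -0.    -1.   ] y [ 0. -1.  0.] z [-1.    -0.    -0.001]
```

```bash
python3 -m crank '[[0,0,0,0.6,0,0,0.5],[0,0,0,0.5,0,0,0.5],[0,0,0,0.2,0,0,0.5],[0,0,0,0.2,0,0,0.5],[0,0,0,0.1,0,0,0.5]]' && python3 -c "
from h import *
for i in range(4):
  print(observe()['tool_pos'].round(4),observe()['wrist_force'].round(2));grab_frame('side')"
```

```text
t: 8.57
tool_pos: [0.4582, -0.0204, 0.1092]
eef_rot: [-2.221, 0.0, 2.221]
wrist_force: [-0.2, 0.1, 0.9]
finger_gap: 0.026
[ 0.4582 -0.0204  0.1092] [-0.16  0.07  0.85]
[ 0.4581 -0.0204  0.1092] [-0.5   1.02  0.96]
[ 0.4581 -0.0204  0.1092] [-0.5  -0.93 -0.57]
[ 0.4581 -0.0204  0.1093] [-0.39  0.02 -0.47]
```

```bash
python3 -m crank '[[0,0,0,0.1,0,0,0.5],[0,0,0,0.1,0,0,0.5],[0,0,0,0,0,0,0.5],[0,0,0,0,0,0,0.5],[0,0,0,0,0,0,0.5]]' && python3 -c "
from h import *
a=[]
for i in range(10):
  a.append(observe()['wrist_force']);f=grab_frame('side')
print(np.mean(a,0),observe()['tool_pos']);cv2.imwrite('pics/s4.png',cv2.resize(f['image'][160:260,240:360,::-1],None,fx=6,fy=5,interpolation=cv2.INTER_CUBIC))"
```

```text
t: 9.4
tool_pos: [0.4582, -0.0204, 0.1073]
eef_rot: [-2.222, 0.0, 2.221]
wrist_force: [-0.1, -0.1, 0.8]
finger_gap: 0.026
[-0.21225937 -0.06229169  1.3191163 ] [ 0.45815273 -0.02038555  0.10726074]
```

View pics/s4.png

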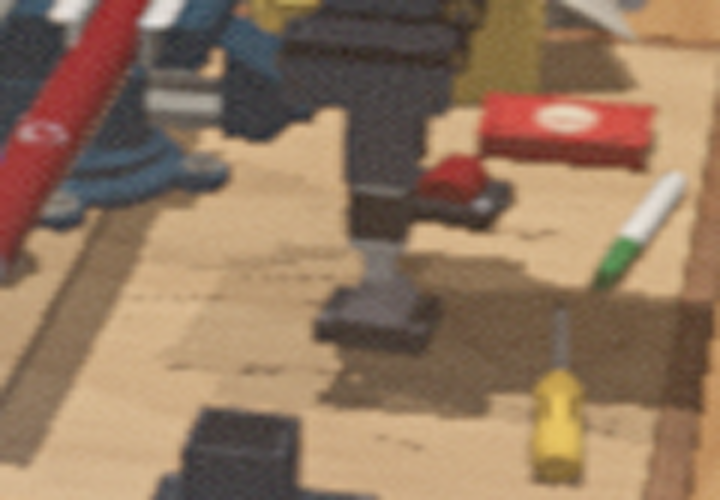

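```bash
python3 -m crank '[[0,0,0,0,0,0,0.5],[0,0,0,0,0,0,0.5],[0,0,0,-1,0,0,0.5],[0,0,0,-2,0,0,0.5],[0,0,0,-2.5,0,0,0.5]]' && python3 -m crank '[[0,0,0,0,3,0.4,0.5],[0,0,0,0,4.5,0.5,0.5],[0,0,0,0,4.2,0.5,0.5],[0,0,0,0,3,0.15,0.5],[0,0,0,0,0,0,0.5]]' && python3 -c "
from h import *
a=[]
for i in range(4):
  a.append(observe()['wrist_force']);f=grab_frame('side')
print(np.mean(a,0))
cv2.imwrite('pics/s5.png',cv2.resize(f['image'][140:240,260:380,::-1],None,fx=6,fy=5,interpolation=cv2.INTER_CUBIC))
to((.4425,-.1675,.1072))"
```

```text
t: 10.52
tool_pos: [0.4576, -0.0203, 0.163]
eef_rot: [-2.22, -0.0, 2.222]
wrist_force: [-0.4, 0.7, -1.5]
finger_gap: 0.026
t: 11.15
tool_pos: [0.4424, -0.1688, 0.1627]
eef_rot: [-2.221, 0.003, 2.22]
wrist_force: [-0.6, 0.3, -1.6]
finger_gap: 0.0259
[-0.6106959   0.24230824 -1.6890961 ]
t 11.35 tcp [ 0.4425 -0.1667  0.1623] gap 0.0259 F [ 0.59  0.29 -1.47]
turn deg [0.03 0.01 0.01] shift cm in current axes [ 5.51  0.09 -0.  ] in target axes [ 5.51  0.08 -0.  ]
toolaxes x [-0.  0. -1.] y [ 0.001 -1.    -0.   ] z [-1.    -0.001  0.   ]
```

View pics/s5.png

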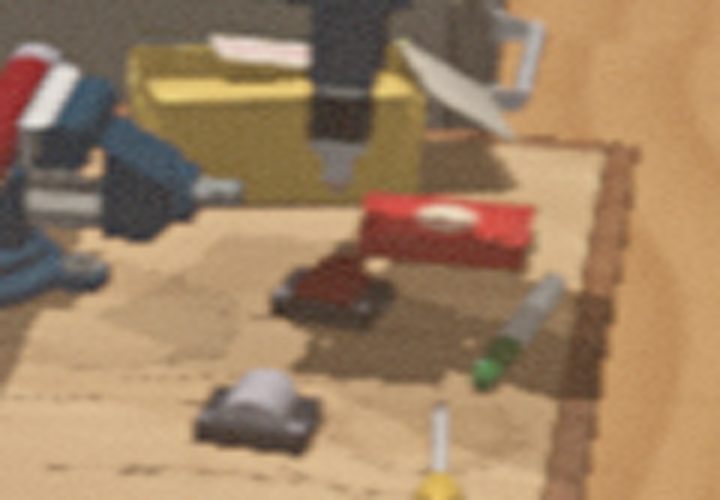

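The tip at (337,185) hangs straight above the coated crest at (338,275). I'll go down.

```bash
python3 -m crank '[[0,0,0,2.5,0.05,0,0.5],[0,0,0,1.6,0,0,0.5],[0,0,0,0.7,0,0,0.5],[0,0,0,0.2,0,0,0.5],[0,0,0,0.2,0,0,0.5]]' && python3 -m crank '[[0,0,0,0.2,0,0,0.5],[0,0,0,0.1,0,0,0.5],[0,0,0,0,0,0,0.5],[0,0,0,0,0,0,0.5],[0,0,0,0,0,0,0.5]]' && python3 -c "
from h import *
a=[]
for i in range(10):
  a.append(observe()['wrist_force']);f=grab_frame('side')
print(np.mean(a,0))
cv2.imwrite('pics/s6.png',cv2.resize(f['image'][140:240,260:380,::-1],None,fx=6,fy=5,interpolation=cv2.INTER_CUBIC))
to((.4425,-.1675,.1072))"
```

```text
t: 11.98
tool_pos: [0.4429, -0.1679, 0.1106]
eef_rot: [2.222, -0.0, -2.221]
wrist_force: [1.3, 0.2, -0.7]
finger_gap: 0.0258
t: 12.6
tool_pos: [0.4428, -0.168, 0.1074]
eef_rot: [2.222, -0.0, -2.221]
wrist_force: [1.9, 0.9, 1.1]
finger_gap: 0.0258
[1.40554454 0.16261489 1.06216703]
t 13.1 tcp [ 0.4427 -0.1679  0.1073] gap 0.0259 F [ 2.14 -1.23  0.79]
turn deg [-0.01 -0.02 -0.01] shift cm in current axes [ 0.01 -0.04  0.02] in target axes [ 0.01 -0.04  0.02]
toolaxes x [ 0. -0. -1.] y [-0. -1.  0.] z [-1.  0. -0.]
```

View pics/s6.png

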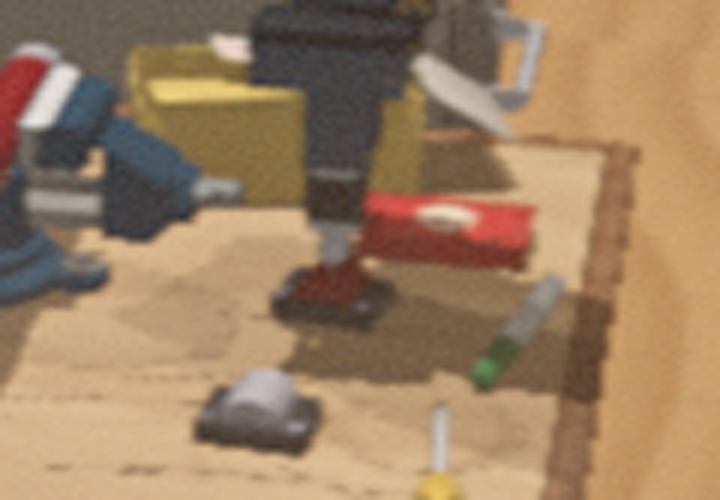

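Run:
```python
from h import *
import pickle
for cam in("top","side"):
    f=pickle.load(open(cam+".pkl","rb"));im=f["image"].astype(int);w=cloud(f)
    m=(abs(w[...,0]-.4425)<.035)&(abs(w[...,1]+.1675)<.035)&(im[...,0]>1.8*im[...,1])
    v,u=np.where(m);print(cam,len(u),u.mean(),v.mean(),[ray(f,u.mean(),v.mean(),z).round(4) for z in(.02,.026,.032)],np.nanmean(w[m],0).round(4))
    r=cv2.minAreaRect(np.stack([u,v],1).astype(np.float32));print(r,[ray(f,*r[0],z).round(4) for z in(.016,.026)])
    m2=(abs(w[...,0]-.4425)<.045)&(abs(w[...,1]+.1675)<.045)&(w[...,2]>.008);v,u=np.where(m2);r=cv2.minAreaRect(np.stack([u,v],1).astype(np.float32));print(r,ray(f,*r[0],.016))
```

```text
top 168 373.80357142857144 240.58928571428572 [array([ 0.4427, -0.1705,  0.02  ]), array([ 0.4422, -0.1693,  0.026 ]), array([ 0.4416, -0.1681,  0.032 ])] [ 0.442  -0.1689  0.0281]
((373.8653869628906, 240.673095703125), (14.512594223022461, 11.570852279663086), 11.309932708740234) [array([ 0.4429, -0.1715,  0.016 ]), array([ 0.442 , -0.1695,  0.026 ])]
((372.2837829589844, 240.79730224609375), (18.905881881713867, 22.193862915039062), 9.462322235107422) [ 0.44264526 -0.16748224  0.016     ]
side 51 315.7450980392157 194.7450980392157 [array([ 0.4418, -0.1799,  0.02  ]), array([ 0.4406, -0.1691,  0.026 ]), array([ 0.4394, -0.1584,  0.032 ])] [ 0.4398 -0.1622  0.0299]
((315.54998779296875, 194.84999084472656), (8.538147926330566, 7.589465618133545), 18.43494987487793) [array([ 0.4431, -0.1862,  0.016 ]), array([ 0.4411, -0.1683,  0.026 ])]
((315.3783874511719, 196.729736328125), (19.72787857055664, 13.480716705322266), 9.462322235107422) [ 0.44202544 -0.17418153  0.016     ]
```

```bash
python3 -m crank '[[0,0,0,-0.9,0,0,0.5],[0,0,0,0,0.1,0.15,0.5],[0,0,0,0.6,0,0,0.5],[0,0,0,0.2,0,0,0.5],[0,0,0,0.1,0,0,0.5]]' && python3 -m crank '[[0,0,0,0,0,0,0.5],[0,0,0,0,0,0,0.5],[0,0,0,0,0,0,0.5],[0,0,0,0,0,0,0.5],[0,0,0,0,0,0,0.5]]' && python3 -c "
from h import *
a=[]
for i in range(10):
  a.append(observe()['wrist_force']);f=grab_frame('side')
print(np.mean(a,0));to((.6144,.0085,.2))"
```

```text
t: 13.72
tool_pos: [0.4409, -0.1688, 0.1069]
eef_rot: [-2.221, -0.0, 2.222]
wrist_force: [-0.7, 0.3, 0.7]
finger_gap: 0.026
t: 14.35
tool_pos: [0.4411, -0.1689, 0.1073]
eef_rot: [-2.221, 0.0, 2.221]
wrist_force: [-0.3, -0.4, 0.9]
finger_gap: 0.0259
[-1.31418021  0.32995496  1.19047652]
t 14.85 tcp [ 0.4411 -0.1689  0.1072] gap 0.026 F [-1.63  0.46  1.04]
turn deg [-0. -0.  0.] shift cm in current axes [ -9.28 -17.74 -17.33] in target axes [ -9.28 -17.74 -17.33]
toolaxes x [ 0.  0. -1.] y [-0. -1. -0.] z [-1.  0. -0.]
```

```bash
python3 -m crank '[[0,0,0,-1,0,0,0.5],[0,0,0,-3,0,0,0.5],[0,0,0,-4,0,0,0.5],[0,0,0,-4,0,0,0.5],[0,0,0,-3.5,0,0,0.5]]' && python3 -m crank '[[0,0,0,0,-3,-2,0.5],[0,0,0,0,-4,-3,0.5],[0,0,0,0,-4,-3,0.5],[0,0,0,0,-4,-3,0.5],[0,0,0,0,-2.7,-2.5,0.5]]' && python3 -c "
from h import *
to((.6011,.0085,.2241),lean=.14)"
```

```text
t: 15.48
tool_pos: [0.4412, -0.1689, 0.2644]
eef_rot: [2.223, -0.001, -2.22]
wrist_force: [0.4, -0.8, -1.7]
finger_gap: 0.0259
t: 16.1
tool_pos: [0.577, 0.0099, 0.2629]
eef_rot: [2.222, 0.001, -2.22]
wrist_force: [-0.1, -0.9, -1.1]
finger_gap: 0.026
t 16.1 tcp [0.577  0.0099 0.2629] gap 0.026 F [-0.06 -0.87 -1.15]
turn deg [0.05 7.98 0.01] shift cm in current axes [ 3.88  0.14 -2.4 ] in target axes [ 4.18  0.14 -1.84]
toolaxes x [ 0.001  0.    -1.   ] y [ 0.001 -1.    -0.   ] z [-1.    -0.001 -0.001]
```

```bash
python3 -m crank '[[0,4,0,0,0,0,0.5],[0,4,0,0,0,0,0.5],[0,0,0,0,0,-1.8,0.5],[0,0,0,2,0,0,0.5],[0,0,0,0,0,0,0.5]]' && python3 -c "
from h import *
a=[]
for i in range(6):
  a.append(observe()['wrist_force']);f=grab_frame('side')
print(np.mean(a,0))
cv2.imwrite('pics/s7.png',cv2.resize(f['image'][120:240,200:340,::-1],None,fx=5.6,fy=5,interpolation=cv2.INTER_CUBIC))
f=grab_frame('top');cv2.imwrite('pics/t7.png',cv2.resize(f['image'][120:220,240:370,::-1],None,fx=6,fy=6,interpolation=cv2.INTER_CUBIC))
to((.6011,.0085,.2241),lean=.14)"
```

```text
t: 16.73
tool_pos: [0.5959, 0.008, 0.2425]
eef_rot: [-2.367, 0.0, 2.066]
wrist_force: [-0.1, -0.5, -1.6]
finger_gap: 0.0256
[-0.11270235 -0.25075241 -1.41409301]
t 17.075 tcp [0.5968 0.0081 0.2452] gap 0.0259 F [-0.46  0.56 -1.79]
turn deg [-0.  0. -0.] shift cm in current axes [ 2.15 -0.04 -0.13] in target axes [ 2.15 -0.04 -0.13]
toolaxes x [ 0.139 -0.    -0.99 ] y [-0. -1.  0.] z [-0.99   0.    -0.139]
```

View pics/s7.png

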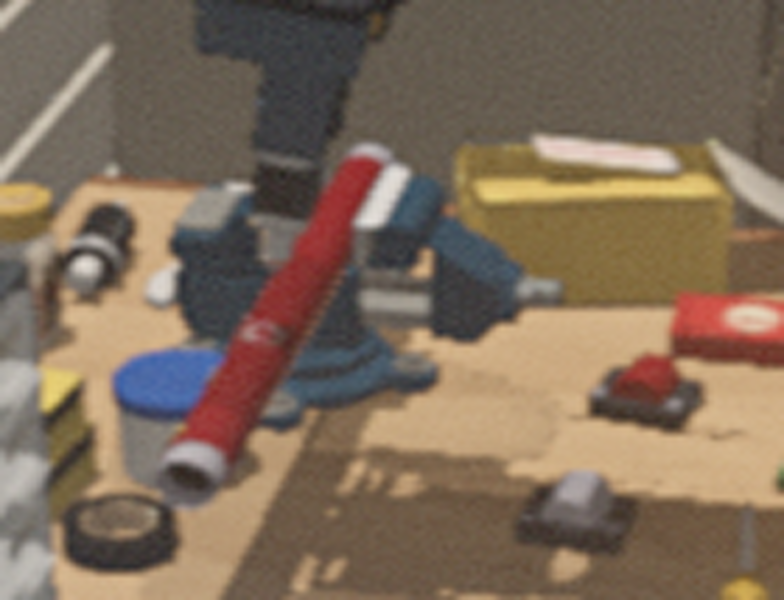

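View pics/t7.png

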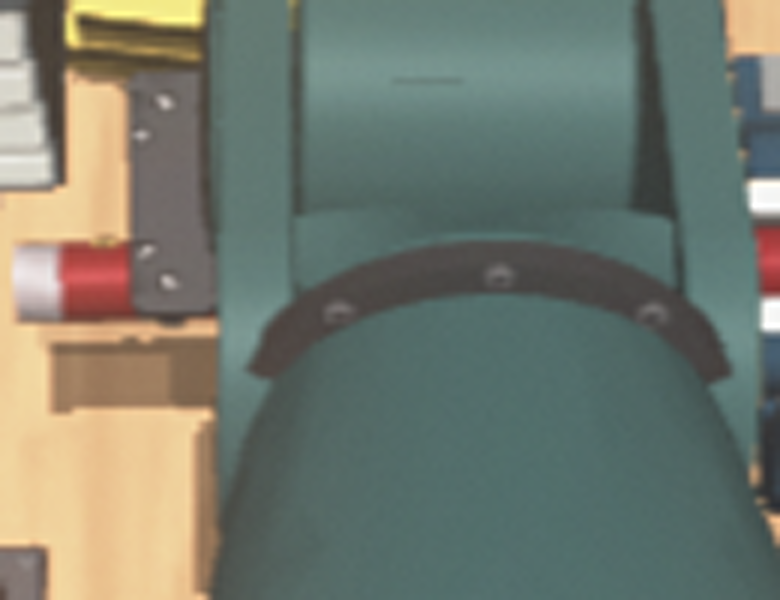

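```bash
python3 -m crank '[[0,0,0,1.1,-0.04,-0.13,0.5],[0,0,0,1.05,0,0,0.5],[0,0,0,0.7,0,0,0.5],[0,0,0,0.3,0,0,0.5],[0,0,0,0,0,0,0.5]]' && python3 -c "
from h import *
a=[]
for i in range(6):
  a.append(observe()['wrist_force']);f=grab_frame('side')
print(np.mean(a,0))
cv2.imwrite('pics/s8.png',cv2.resize(f['image'][150:210,215:285,::-1],None,fx=10,fy=10,interpolation=cv2.INTER_CUBIC))
to((.6040,.0085,.2043),lean=.14)"
```

```text
t: 17.7
tool_pos: [0.6024, 0.0085, 0.2137]
eef_rot: [-2.371, 0.0, 2.061]
wrist_force: [1.0, -0.1, -1.1]
finger_gap: 0.0261
[-0.0395576   0.17919379 -1.48169209]
t 18.0 tcp [0.6025 0.0085 0.2142] gap 0.0257 F [-0.17 -0.08 -1.59]
turn deg [-0.01 -0.   -0.  ] shift cm in current axes [ 1.    0.   -0.01] in target axes [ 1.    0.   -0.01]
toolaxes x [ 0.14 -0.   -0.99] y [-0. -1. -0.] z [-0.99  0.   -0.14]
```

View pics/s8.png

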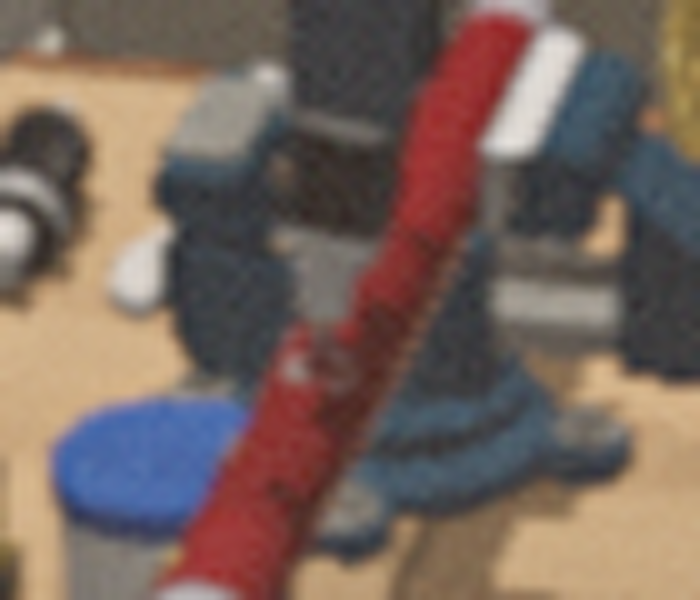

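```bash
python3 -c "
from h import *
import pickle
f=pickle.load(open('side.pkl','rb'));T=np.linalg.inv(f['cam_to_world'])
def pr(p):
  c=T[:3,:3]@np.array(p)+T[:3,3];return (c[0]/-c[2]*f['fx']+f['cx']-215)*10+5,(-c[1]/-c[2]*f['fy']+f['cy']-150)*10+5
n=np.array([-.14,0,.99]);t=np.array([.6025,.0085,.2142])-n*.0792
print('tip',t,pr(t),'tip+8',pr(t+.008*n),pr([.6144,.0085,.1299]))
"
```

```text
tip [0.613588 0.0085   0.135792] (np.float64(323.88958078717224), np.float64(348.2145673095471)) tip+8 (np.float64(327.247096748535), np.float64(323.3159001421362)) (np.float64(321.4780105311547), np.float64(366.6556080246795))
```

The probe end sits at about (325,340) in the crop, just above the ring (319,365), matching the prediction to within a millimetre or two. Final approach.

```bash
python3 -m crank '[[0,0,0,0.4,0,0,0.5],[0,0,0,0.2,0,0,0.5],[0,0,0,0.1,0,0,0.5],[0,0,0,0,0,0,0.5]]' && python3 -c "
from h import *
a=[]
for i in range(8):
  a.append(observe()['wrist_force']);f=grab_frame('side')
print(np.mean(a,0))
to((.6040,.0085,.2043),lean=.14)"; python3 -m crank '[[0,0,0,0.1,0,0,0.5],[0,0,0,0.1,0,0,0.5],[0,0,0,0.1,0,0,0.5],[0,0,0,0,0,0,0.5],[0,0,0,0,0,0,0.5]]' && python3 -c "
from h import *
a=[]
for i in range(16):
  a.append(observe()['wrist_force']);f=grab_frame('side')
print(np.mean(a,0))
cv2.imwrite('pics/s9.png',cv2.resize(f['image'][150:210,215:285,::-1],None,fx=10,fy=10,interpolation=cv2.INTER_CUBIC))
to((.6040,.0085,.2043),lean=.14)"
```

```text
t: 18.5
tool_pos: [0.6033, 0.0085, 0.207]
eef_rot: [-2.371, 0.0, 2.061]
wrist_force: [-1.1, -0.4, 0.2]
finger_gap: 0.026
[-0.93361287 -0.01720167 -0.19416136]
t 18.9 tcp [0.6034 0.0085 0.207 ] gap 0.0261 F [ 0.25 -0.09 -0.73]
turn deg [-0.    0.02 -0.  ] shift cm in current axes [ 0.28 -0.   -0.02] in target axes [ 0.28 -0.   -0.02]
toolaxes x [ 0.139 -0.    -0.99 ] y [-0. -1.  0.] z [-0.99   0.    -0.139]
t: 19.52
tool_pos: [0.6038, 0.0085, 0.2041]
eef_rot: [-2.371, 0.0, 2.061]
wrist_force: [-1.4, 0.2, 0.7]
finger_gap: 0.0261
[-0.67108521  0.08292381  1.08164763]
t 20.325 tcp [0.6038 0.0085 0.2041] gap 0.026 F [-0.46  0.92  0.43]
turn deg [-0.01  0.01  0.  ] shift cm in current axes [-0.02  0.   -0.02] in target axes [-0.02  0.   -0.02]
toolaxes x [ 0.139  0.    -0.99 ] y [-0. -1. -0.] z [-0.99   0.    -0.139]
```

View pics/s9.png

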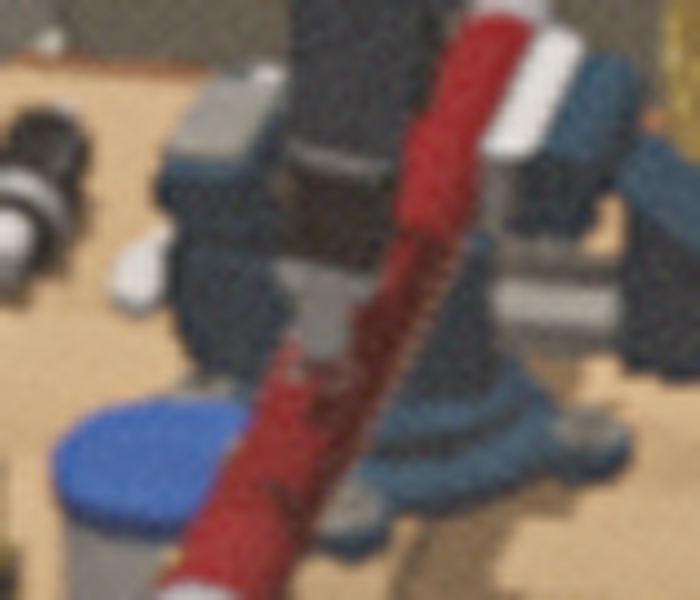

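```bash
python3 -c "
from h import *
s=observe();print(s['t'],s['finger_gap'],abs(s['qd']).max());print(finish_job())"
```

```text
20.325 0.025975481103704273 0.0015969471266770712
the job is handed in; nothing more can be done
None
```

The gauge is calibrated on both reference pieces and is being held on the tube's ring. I handed the job in at 20.3 s on the robot's clock, and it gives no verdict.

- **Calibration:** I held the probe on the bare piece for over 1 s. I pressed the coated piece twice, each time for about 1 s, the second time about 2 mm over in case the first was off its crest. The gauge stayed upright throughout. Wrist force rose by about 2.5–3 N each time, so the probe was pushed in 3–4 mm.
- **On the tube:** the side picture shows the probe tip on the ring. Wrist force rose about 2.6 N, so the probe is pushed in 3–4 mm. The gauge leans 0.14 rad towards the robot. The fingers hold it at 26 mm and the arm is still.
- **Disagreements and limits:**
  - The ring's lean is only known from the images. The top view gave about 0.135 rad and the side view about 0.16 rad, within the 0.15 rad allowance.
  - The ring's position along the tube differed by 2–4 mm between the cameras, so I used a point between them.
  - The sideways wrist force on the coated piece was 1.4 N one way, then 1.3 N the other way after the 2 mm shift. The crest may lie between the two spots, or it may be sensor drift.
- **Not checked:** the arm blocked the top camera, so I had only the side view for the final contact. I saw no bystander move in the pictures I looked at, but I did not measure their positions again.

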